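# Cock the knock tester and load a canister

## Robot

A 7-joint arm with a two-finger parallel gripper is mounted at the origin on a cart in front of the work surface, level with it; the furniture and walls round the work are solid. World frame = base frame: x ahead of the robot, y to its left, z up, the work surface at z = 0. Lengths are in m, angles in rad, forces in N, time in s.
With the tool pointing down it reaches from about 0.4 to 0.85 m from the base axis. Payload 10.4 kg.
Tool frame: the origin (TCP) lies between the finger pads; the fingertips stand 22 mm ahead of it and the grasp point (between the pads) lies 3 mm ahead of it; z points along the fingers, y is the line along which they close (so a half turn about z gives the same grasp; the last joint's range is limited). The gripper opens to 85 mm and grips with 20 to 120 N. Pads are 22 mm wide; open, the fingers measure 114 mm over their backs; the gripper's body (76 mm by 85 mm) begins 54 mm behind the grasp point. The pads swing forward as they close: fully open they stand 13 mm farther back than shut.
Start: joints at [-1.166, 0.332, -0.065, 1.46, 0.022, 1.35, -0.088], TCP at [0.259, 0.569, 0.253] pointing down, gripper open.
Joint ranges: [-2.6, 2.6], [-0.5, 2.12], [-1.47, 1.34], [0.16, 2.42], [-1.27, 4.41], [0.06, 2.06], [-2.6, 2.6]. Speed limits (rad/s): [2.22, 2.22, 2.79, 2.79, 3.14, 3.14, 3.14].

## Interface

Orientations are given as a unit quaternion [x, y, z, w].
In Python, from workcell import manip, camera, ticket, boxes_of, outline_of gives the robot as it stands.
- The arm moves only by the tool carry_out, never from a script. Its argument "deltas" is a list of rows, each a list of 5 numbers: the shift along the tool's x, y, z as a fraction of full scale, then the turn about the tool's z as a fraction of full scale, then the opening, from -1 (shut) to 1 (fully open), so that 0 is half open. In form: [[tx, ty, tz, spin, gripper], ...]. A call has 1 to 20 rows; each row is the pose to reach, as a shift and turn from the pose commanded when the call began, along the tool's axes at that moment; what a row does not reach only later rows make up. Full scale, the value 1, is 150 mm for a shift and 30 degrees for a turn. A row lasts 1/8 s, in which the tool goes at most 62.5 mm and 10.7 degrees, less where a joint would pass 70% of its speed; a pose out of reach is approached as far as the arm can. A call with a number of a shift or a turn outside -1 to 1 is refused whole. A call with a gripper value outside its range is refused whole. The fingers move at their own pace and stop on an object; "force" is the grip in N (left out, the last holds). Time passes only in rows, so rows that repeat a pose let the fingers close. It gives the time, the measured TCP pose, the force, the opening and the grip force at its end, in the units of the state.
- manip.get_obs(): the state, without advancing time (a new reading comes with each control period).
- camera(name): name is "scene" or "top" or "wrist"; returns a dict with "img" (420x560x3 uint8, red, green, blue), "depth" (420x560 float32, m along the optical axis (not along the pixel's ray), 0 where there is no reading), "vertical_fov" (degrees; the focal length in pixels is half the picture's height over the tangent of half this angle, whatever the lens; pixels are square), "cx", "cy" (the principal point, pixels), "R" (3x3) and "t" (3): a world point X has camera coordinates R X + t. Camera axes: x right, y down, z forward; pixel columns grow to the right and rows downward; lengths in m; the calibration is good to about 2 mm. A picture is of the moment at which its call begins.
- ticket.hand_in(): hands the job in; it is judged then, once.
Trained networks look in a picture, given as the dict that the camera call returned (one of the last four; its "shot" number tells which), for a name from the list of things; names that differ only in an ending like _2 or _b are one class to them, and where a whole thing is asked for, a point or a joint stands for the part that bears it (a point fixed in the world has none). Each returns a list of dicts, best first, with "conf" (0 to 1); they miss things now and then, are a little off and sometimes report something else, mostly with a low value. They report only what shows in the picture. A call takes as long as a camera call. They do not tell look-alikes from the thing itself.
- boxes_of(query, picture): "position" ([x, y, z] in m, in world coordinates, good to about 4 mm: the middle of the surface that is visible of it).
- outline_of(query, picture): "region" (420x560 bool, what is visible of it).
The state is a dict: "clock": time; "joint_pos": joint angles; "joint_velocities": joint speeds; "tau": joint torques, N m; "position": TCP position; "ee_rot": TCP orientation; "ft_force": force on the tool from outside, world axes, zero at the start; "torque": the same for the moment, N m; "grip_width": opening from 0.0 (shut) to 1.0 (fully open); "grasp_force": force on a finger pad.
Only numpy, scipy, OpenCV 4.12 (cv2) and the standard library are available. Lean on these libraries where they do the work, as an engineer would, in place of code of your own. Each camera call takes 0.05 s, during which the arm holds its last target. There are 200 camera calls.

## Task

Make the knock tester ready for its next test: draw its sprung striker arm back by the upright post until it hooks on the hair-trigger catch, without ramming it into the overtravel buffer behind, ease it slowly onto the catch and only then let go without ever letting it fly or snap forward. Then stand the black canister upright in the round nest, leaving the striker cocked and the other things on the bench where they are.

Things in the scene. Friction and masses are not known exactly. Their poses are not given: they have to be found in the camera images.
- tester: Knock tester, fixed to the bench: aluminium base plate 265 x 262 x 12 mm. Origin under the plate (plate from x -140 to +125, y -131 to +131 mm), x and y along its sides, z up. A steel striker arm swings level above it about an upright pivot at (-37.5, -92.5) mm.
- cover_top (a point): Middle of the top of the grey sheet cover (108 x 54 mm, top 71 mm above the bench) that hides the catch. The catch's small trigger tail sticks out of the cover's -x end (tester's axes), about 50 mm above the bench: a light push down on it fires the striker.
- striker_pivot (a point): Point on the striker's upright pivot axis, 45 mm above the bench.
- striker_post (a point): Upright round steel post near the striker's end, 16 mm diameter, free from 55 to 115 mm above the bench, 150 mm from the pivot axis: draw the arm by it. This point is on its axis, 95 mm up. It should never run forward faster than 150 mm/s (1 rad/s).
- striker_head (a point): Middle of the striker's rubber-tipped knocking head, 120 mm from the pivot and 20 mm ahead of the arm's middle (tip 27 mm ahead), 45 mm above the bench. The flat arm is 14 mm wide, its top 51 mm above the bench; past the post it ends in a nose that runs under the cover.
- striker (a joint): Striker angle (rad), 0 at rest, growing counter-clockwise from above as it is drawn back; the arm's direction is 0.698 + joint from the tester's +x. At rest it lies across the nest. A spring pulls it to 0: 7 N at the post at rest, about 12 N when cocked. The catch hooks it somewhere between 0.74 and 1.00; its setting differs every time and is not measured.
- nest_center (a point): Middle of the round nest, on the base plate's top, 12 mm above the bench, at (73.5, -38.5) mm of the tester. The nest is a steel ring, 75 mm inside, 90 mm outside, standing 6 mm above the plate.
- canister: Black plastic canister with a flat lid, standing on the bench, 66 mm diameter, 133 mm high, about 0.3 kg; origin at the middle of its underside, z up along it.
- loose_lid: Spare canister lid lying flat on the bench, 66 mm diameter, 11 mm thick; bystander. Origin at the middle of its underside.
- tape_measure: Tape measure, 35 x 72 x 68 mm; bystander. Origin under its middle.
- stapler: Desk stapler, 34 x 150 x 47 mm; bystander. Origin under its middle.
- hex_key: Hex key with a sleeve, 39 x 105 x 14 mm; bystander. Origin under its middle.
- striker_nose (a point): Middle of the striker's nose, 185 mm from the pivot, 45 mm above the bench. Drawing back, it lifts the sprung hook (1 to 2 N), which drops behind it and holds by 3 mm; 3 mm further a lug under the nose meets a stiff sprung buffer (6 N per mm), to be touched with less than 10 N. Eased forward again, the catch takes over the spring's pull and the post pulls no more.
Things that resemble listed ones, but are neither listed nor needed, are in the scene too. Leave any yellow look-alike of the canister alone.

How it is judged:
On the way:
1. the striker is hooked on its catch, at rest, and the gripper has left the post (value of joint striker above 0.7 rad and velocity of joint striker between -0.05 and 0.05 rad/s and distance between the grasp point and striker_post above 0.05 m), for 0.3 s.
At the end, for the whole second after the job is handed in: The striker rests hooked on its catch (joint above 0.70 rad, still) and the canister stands still and upright (within 0.05 rad) on the plate inside the nest ring, its middle within 7 mm of the nest's and its underside within 3 mm of the plate's top (value of joint striker above 0.7 rad and velocity of joint striker between -0.05 and 0.05 rad/s and horizontal distance between canister and nest_center below 0.007 m and z of canister in the frame of nest_center between -0.003 and 0.003 m and angle between canister's own z axis and vertical below 0.05 rad and linear speed of canister below 0.02 m/s); the robot touches nothing.
It fails at once if the striker flies or snaps forward (faster than 1 rad/s towards its rest) (velocity of joint striker below -1 rad/s).
It fails at once if the striker's lug is rammed into the overtravel buffer with more than 12 N (contact force between striker_c1 and anything else above 12 N).
It fails at once if the loose lid, tape measure, stapler or hex key is moved by more than 30 mm (distance of any of loose_lid, tape_measure, stapler, hex_key from where it was at the start of the episode above 0.03 m).
It also fails if it takes over 72 s, if anything falls off the work surface, if the arm or the gripper's body presses on something with over 40 N, if the wrist force passes 120 N, or if a joint passes its speed limit or range.

## Working session

There is one attempt and no reset: what is moved stays moved. The work goes in short steps, Python scripts to look and compute and a tool call to move; the robot and the scene stay as the last step left them, time stands still between calls to the robot, and variables do not carry over. Pictures are saved under pics/ and viewed, at most 10 in all, crops included, and the job is handed in when it is done.

Besides the shell and the picture viewer there is one more tool, called by a JSON object that holds its "op" and its "data". carry_out: Moves the arm, as the interface text tells. Its arguments: {"type":"object","properties":{"deltas":{"type":"array","items":{"type":"array","items":{"type":"number"}}},"force":{"type":"number"}},"required":["deltas"]}

```bash
mkdir -p pics; cat > h.py <<'E'
import numpy as np, cv2
from workcell import manip, camera, ticket, boxes_of, outline_of
def f(p): return p["img"].shape[0]/2/np.tan(np.radians(p["vertical_fov"])/2)
def proj(p,X):
    c=p["R"]@np.array(X)+p["t"]; return f(p)*c[:2]/c[2]+[p["cx"],p["cy"]]
def cloud(p):
    d=p["depth"]; v,u=np.mgrid[:d.shape[0],:d.shape[1]]
    c=np.stack([(u-p["cx"])/f(p)*d,(v-p["cy"])/f(p)*d,d],-1)
    W=(c-p["t"])@np.array(p["R"]); W[d==0]=np.nan; return W
def save(p,n): cv2.imwrite("pics/"+n,p["img"][:,:,::-1])
E
python3 - <<'E'
from h import *
o=manip.get_obs(); print(o["clock"],o["position"],o["ee_rot"],o["grip_width"])
ps={n:camera(n) for n in("top","scene")}
for n,p in ps.items():
    save(p,n+"0.png"); print(n,p["t"],p["R"][2])
    for q in ["tester","cover_top","striker_pivot","striker_post","striker_head","nest_center","canister","loose_lid","tape_measure","stapler","hex_key","striker_nose"]:
        print(q,[(np.round(b["position"],3).tolist(),round(b["conf"],2)) for b in boxes_of(q,p)[:3]])
E
```

```text
0.0 [0.25914913 0.56836728 0.25253141] [ 2.12253139e-01  9.77214469e-01 -6.87175879e-04 -1.17249450e-04] 0.9985321612313777
top [-0.01128686  0.53289716  1.29364842] [ 8.41551610e-02  5.02488902e-04 -9.96452536e-01]
tester [([0.526, 0.053, 0.011], 0.9)]
cover_top [([0.525, 0.061, 0.01], 0.81)]
striker_pivot [([0.526, 0.06, 0.013], 0.64), ([0.563, 0.019, 0.051], 0.28)]
striker_post [([0.562, 0.021, 0.055], 0.68)]
striker_head [([0.565, 0.019, 0.047], 0.55)]
nest_center [([0.527, 0.054, 0.015], 0.59)]
canister [([0.399, -0.181, 0.131], 0.83), ([0.622, -0.258, 0.13], 0.7)]
loose_lid [([0.447, -0.302, 0.012], 0.74)]
tape_measure [([0.629, 0.356, 0.06], 0.95), ([0.525, 0.059, 0.013], 0.69), ([0.561, 0.022, 0.048], 0.48)]
stapler []
hex_key [([0.45, -0.3, 0.014], 0.37)]
striker_nose [([0.561, 0.018, 0.05], 0.95)]
scene [-0.38894495  0.2115704   1.10602948] [ 0.62356277  0.68188011 -0.38237285]
tester [([0.49, 0.068, 0.012], 0.7), ([0.609, -0.281, 0.081], 0.43)]
cover_top [([0.485, 0.068, 0.008], 0.8)]
striker_pivot [([0.488, 0.066, 0.006], 0.73)]
striker_post [([0.599, 0.051, 0.05], 0.47)]
striker_head [([0.599, 0.05, 0.052], 0.49)]
nest_center [([0.48, 0.066, 0.011], 0.88)]
canister [([0.606, -0.281, 0.079], 0.89), ([0.38, -0.202, 0.083], 0.69)]
loose_lid [([0.438, -0.308, 0.007], 0.71)]
tape_measure [([0.617, 0.347, 0.033], 0.67)]
stapler [([0.622, 0.346, 0.035], 0.72), ([0.438, 0.359, 0.026], 0.69)]
hex_key []
striker_nose [([0.599, 0.05, 0.054], 0.6)]
```

```bash
python3 -c "
import cv2
a=cv2.imread('pics/top0.png');cv2.imwrite('pics/top0b.png',cv2.resize(a,(800,600)))"
```

```text
(no output)
```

View pics/top0b.png

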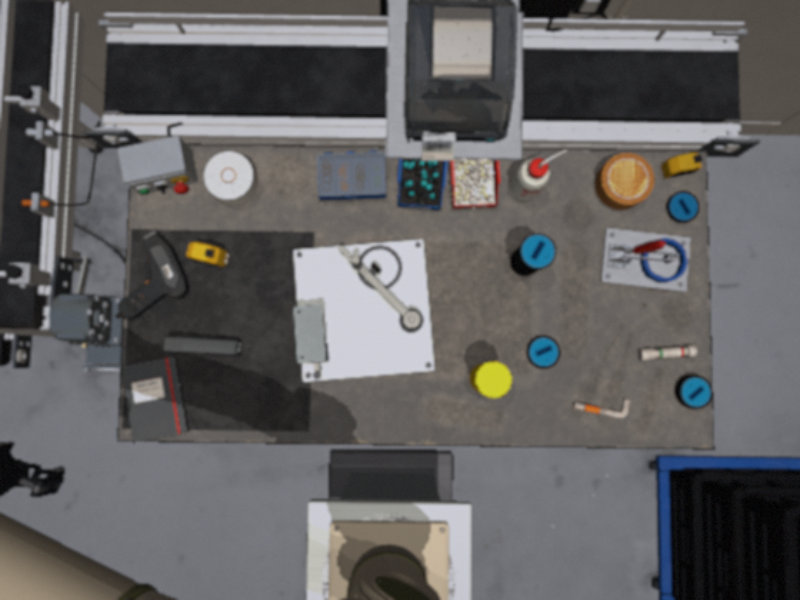

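View pics/scene0.png

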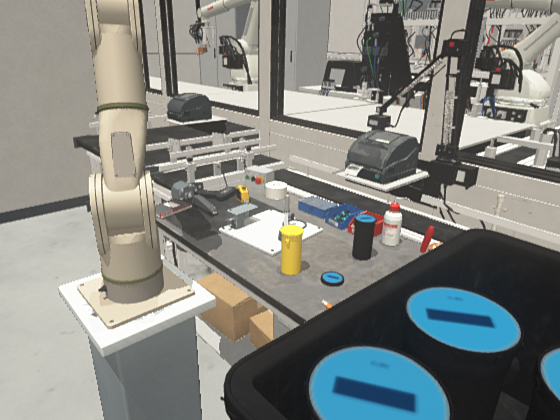

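The top view shows the tester at about (363,310), with its nest at (380,266) and pivot at (411,319). The striker lies across the nest and the cover is at (310,331). Canister candidates are the black one with the blue lid at (537,252) and the yellow look-alike at (493,380). The scene view shows the first has a black body (363,237), so it fits. I'll measure next.

```bash
python3 - <<'E'
from h import *
p=camera("top"); W=cloud(p); save(p,"top1.png"); print(f(p))
x,y,z=W[...,0],W[...,1],W[...,2]
near=(x>.35)&(x<.70)&(y>-.12)&(y<.25)
hsv=cv2.cvtColor(p["img"],cv2.COLOR_RGB2HSV)
m=near&(z>.006)&(z<.03)
m=cv2.morphologyEx(m.astype(np.uint8),cv2.MORPH_OPEN,np.ones((5,5)))>0
P=W[m][:,:2].astype(np.float32)
r=cv2.minAreaRect(P); print("rect",r, cv2.boxPoints(r).tolist(), np.median(z[m]))
for lo,hi in((.06,.08),(.085,.13),(.04,.058)):
    q=near&(z>lo)&(z<hi); print(lo,q.sum(),np.median(W[q],0) if q.any() else 0, np.nanmin(W[q],0) if q.any() else 0,np.nanmax(W[q],0) if q.any() else 0)
q=(abs(x-.62)<.06)&(abs(y+.258)<.06)&(z>.12); print("can",q.sum(),cv2.minEnclosingCircle(W[q][:,:2].astype(np.float32)),W[q].mean(0))
c=proj(p,[.51,.06,.05]).astype(int)
im=p["img"][c[1]-75:c[1]+75,c[0]-80:c[0]+150,::-1]; cv2.imwrite("pics/crop1.png",cv2.resize(im,None,fx=3.4,fy=3.4,interpolation=3))
E
```

```text
467.9071152855358
rect ((0.5292640924453735, 0.057106874883174896), (0.264463871717453, 0.26057299971580505), 5.287336826324463) [[0.3855888247489929, 0.1746537685394287], [0.40960079431533813, -0.08481049537658691], [0.6729393601417542, -0.06044001877307892], [0.6489273905754089, 0.1990242451429367]] 0.010939335296967105
0.06 821 [0.47737112 0.15555141 0.06939077] [ 0.42309231 -0.0500306   0.06010563] [0.6107034  0.18708208 0.07950901]
0.085 34 [0.61104456 0.06903669 0.11259532] [0.60553051 0.06342709 0.09120931] [0.61908965 0.07687323 0.11881666]
0.04 519 [0.54667265 0.02544623 0.049766  ] [ 0.39366693 -0.05893786  0.04009972] [0.6515443  0.15025174 0.057991  ]
can 514 ((0.6303912401199341, -0.26262834668159485), 0.03393419459462166) [ 0.63042104 -0.26279721  0.12984765]
```

View pics/crop1.png

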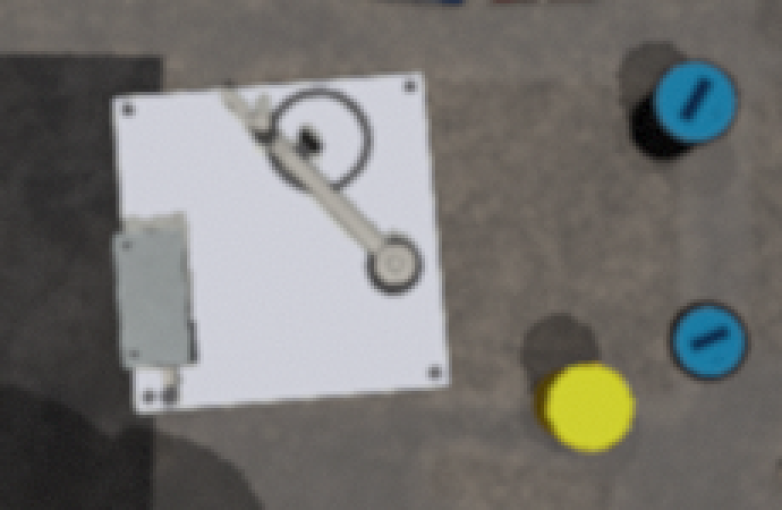

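Crop: the plate corners are clear, and so are the post at (260,125), pivot at (394,263) and tail at (170,380). The black canister's blue lid is at (697,103), with its black body visible below. The plate fit gives a yaw of 5.29°, and the post found in depth agrees with it. Next I'll plan the approach.

```bash
cat >> h.py <<'E'
YAW=np.radians(5.29); O=np.array([.5368,.0578])
def T(l): c,s=np.cos(YAW),np.sin(YAW); return O+np.array([[c,-s],[s,c]])@np.array(l)
PIV=T([-.0375,-.0925]); NEST=T([.0735,-.0385])
def post(q,r=.15): a=.698+YAW+q; return PIV+r*np.array([np.cos(a),np.sin(a)])
def delta(p0,psi0,p1,psi1):
    a=np.radians(psi0); d=np.array(p1)-np.array(p0)
    return np.round([(-np.sin(a)*d[0]+np.cos(a)*d[1])/.15,(np.cos(a)*d[0]+np.sin(a)*d[1])/.15,-d[2]/.15,-(psi1-psi0)/30],4).tolist()
def pose():
    o=manip.get_obs(); from scipy.spatial.transform import Rotation as Rn
    y=Rn.from_quat(o["ee_rot"]).as_matrix()[:,1]; return o["position"],np.degrees(np.arctan2(y[1],y[0])),o
def plan(target,psi1,n):
    p,psi,o=pose(); P=np.linspace(p,target,n+1); S=np.linspace(psi,psi1,n+1)
    print("pose",p,psi,o["clock"])
    for i in range(n): print(delta(P[i],S[i],P[i+1],S[i+1]))
E
python3 - <<'E'
from h import *
print(PIV,NEST,post(0),post(.87))
plan([*post(0),.22],-44.7,4)
E
```

```text
[ 0.50798792 -0.0377634 ] [0.61353653 0.02624044] [0.61352977 0.0688242 ] [0.49457612 0.1116358 ]
pose [0.25930605 0.56869575 0.25333433] 65.48832332235799 1.35
[-0.8828, -0.5131, 0.0556, 0.9182]
[-1.02, -0.0467, 0.0556, 0.9182]
[-0.926, 0.4304, 0.0556, 0.9182]
[-0.6219, 0.8098, 0.0556, 0.9182]
```

{"op": "carry_out", "data": {"deltas": [[-0.44,-0.255,0.03,0.46,0],[-0.883,-0.513,0.055,0.918,0],[-0.883,-0.513,0.055,0.918,0],[-0.883,-0.513,0.055,0.918,0]], "force": 40}}

```text
clock: 1.85
position: [0.3498, 0.4417, 0.2454]
ee_rot: [0.441, 0.898, 0.0, 0.0]
ft_force: [-0.8, 1.0, -1.1]
grip_width: 0.503
grasp_force: 0.0
```

{"op": "carry_out", "data": {"deltas": [[-1,-0.047,0.055,0.918,0],[-1,-0.047,0.055,0.918,0],[-1,-0.047,0.055,0.918,0],[-1,-0.047,0.055,0.918,0]]}}

```text
clock: 2.35
position: [0.4353, 0.3204, 0.2369]
ee_rot: [0.641, 0.768, 0.0, 0.0]
ft_force: [-0.8, 0.0, 0.9]
grip_width: 0.5
grasp_force: 0.0
```

{"op": "carry_out", "data": {"deltas": [[-0.926,0.43,0.055,0.918,0],[-0.926,0.43,0.055,0.918,0],[-0.926,0.43,0.055,0.918,0],[-0.926,0.43,0.055,0.918,0]]}}

```text
clock: 2.85
position: [0.5236, 0.1962, 0.2284]
ee_rot: [0.804, 0.594, -0.0, 0.0]
ft_force: [-0.9, 1.7, -0.2]
grip_width: 0.5
grasp_force: 0.0
```

{"op": "carry_out", "data": {"deltas": [[-0.622,0.81,0.055,0.918,0],[-0.622,0.81,0.055,0.918,0],[-0.622,0.81,0.055,0.918,0],[-0.622,0.81,0.055,0.918,0],[-0.622,0.81,0.055,0.918,0]]}}

```text
clock: 3.48
position: [0.6112, 0.0746, 0.22]
ee_rot: [0.921, 0.388, -0.0, -0.001]
ft_force: [-0.9, 0.6, -0.6]
grip_width: 0.503
grasp_force: 0.0
```

```bash
python3 - <<'E'
from h import *
p=camera("wrist"); save(p,"w1.png"); W=cloud(p)
po,psi,o=pose(); print(po,psi,o["clock"],o["ft_force"],o["grip_width"],o["joint_pos"])
g=post(0); q=(W[...,2]>.085)&(W[...,2]<.125)&(np.hypot(W[...,0]-g[0],W[...,1]-g[1])<.03)
print(q.sum()); t=W[q]; print(t.min(0),t.max(0),t.mean(0))
tt=t[t[:,2]>.111]; print(cv2.minEnclosingCircle(tt[:,:2].astype(np.float32)) if len(tt) else 0)
plan([*post(0),.103],-44.7,1)
E
```

```text
[0.6111227  0.07447157 0.22016674] -44.31114227294044 3.525 [-0.49038513  0.60291899 -0.06099258] 0.498489927799287 [-0.58575378  0.35108032  0.49672562  1.55745093 -0.17358658  1.27723953
 -0.83755346]
556
[0.60325603 0.06214537 0.08515404] [0.61878759 0.07737066 0.11793717] [0.61244197 0.07138509 0.11045626]
((0.6110063791275024, 0.06968941539525986), 0.008001779206097126)
pose [0.6111227  0.07447157 0.22016674] -44.31114227294044 3.525
[-0.0157, 0.0378, 0.7811, 0.013]
```

View pics/w1.png

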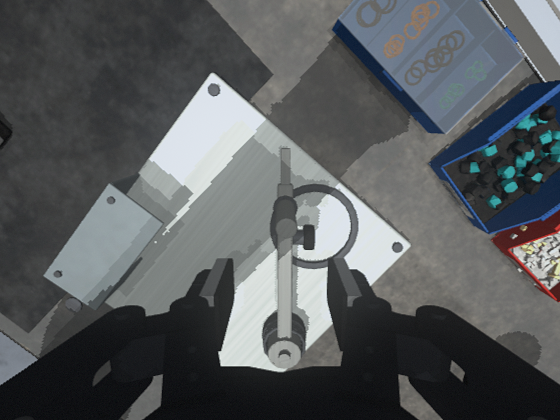

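Wrist view: the post is at (285,222), between the fingers, and the arm runs down to the pivot at (284,352). I'll descend and grip.

{"op": "carry_out", "data": {"deltas": [[-0.023,0.022,0.3,0.013,0],[-0.023,0.022,0.6,0.013,0],[-0.023,0.022,0.78,0.013,0],[-0.023,0.022,0.78,0.013,0],[-0.023,0.022,0.78,0.013,-0.5],[-0.023,0.022,0.78,0.013,-1],[-0.023,0.022,0.78,0.013,-1],[-0.023,0.022,0.78,0.013,-1]], "force": 40}}

```text
clock: 4.53
position: [0.6114, 0.0686, 0.1052]
ee_rot: [0.924, 0.383, 0.001, -0.001]
ft_force: [-7.7, 3.8, 6.2]
grip_width: 0.169
grasp_force: 38.9
```

```bash
python3 - <<'E'
from h import *
F=[]
for i in range(6):
    camera("top"); F.append(manip.get_obs()["ft_force"])
po,psi,o=pose(); print(po,psi,o["clock"],o["grip_width"],o["grasp_force"],np.std(F,0),np.mean(F,0))
# arc plan about PIV, start at measured pose; follow circle of own radius
v=po[:2]-PIV; r=np.hypot(*v); a0=np.arctan2(v[1],v[0]); print("r",r,"q",a0-.698-YAW)
for q0,q1,n in((0,.36,8),(.36,.70,8)):
  P=lambda q:[*(PIV+r*np.array([np.cos(a0+q),np.sin(a0+q)])),0]
  S=lambda q:psi+np.degrees(q)
  for q in np.linspace(q0,q1,n+1)[1:]: print([round(x,3) for x in delta(P(q0),S(q0),P(q),S(q))])
E
```

```text
[0.61136415 0.06858245 0.10515958] -44.94185050995071 4.825 0.17061600910358674 38.85827600955963 [0.50393076 0.73586882 0.35348124] [-7.7823384   4.48765461  7.23348421]
r 0.1483107751214885 q 0.009229128508553092
[-0.002, -0.044, -0.0, -0.086]
[-0.005, -0.089, -0.0, -0.172]
[-0.011, -0.133, -0.0, -0.258]
[-0.018, -0.177, -0.0, -0.344]
[-0.028, -0.22, -0.0, -0.43]
[-0.039, -0.263, -0.0, -0.516]
[-0.053, -0.306, -0.0, -0.602]
[-0.068, -0.347, -0.0, -0.688]
[-0.001, -0.042, -0.0, -0.081]
[-0.005, -0.084, -0.0, -0.162]
[-0.01, -0.126, -0.0, -0.243]
[-0.017, -0.167, -0.0, -0.325]
[-0.025, -0.208, -0.0, -0.406]
[-0.035, -0.249, -0.0, -0.487]
[-0.047, -0.289, -0.0, -0.568]
[-0.061, -0.329, -0.0, -0.649]
```

{"op": "carry_out", "data": {"deltas": [[-0.002,-0.044,0,-0.086,-1],[-0.005,-0.089,0,-0.172,-1],[-0.011,-0.133,0,-0.258,-1],[-0.018,-0.177,0,-0.344,-1],[-0.028,-0.22,0,-0.43,-1],[-0.039,-0.263,0,-0.516,-1],[-0.053,-0.306,0,-0.602,-1],[-0.068,-0.347,0,-0.688,-1],[-0.068,-0.347,0,-0.688,-1]]}}

```text
clock: 5.95
position: [0.5698, 0.0972, 0.1053]
ee_rot: [0.84, 0.542, 0.003, 0.001]
ft_force: [10.3, 2.8, -3.9]
grip_width: 0.171
grasp_force: 39.2
```

```bash
cat >> h.py <<'E'
def state(n=6,pic=False):
    F=[]
    for i in range(n):
        p=camera("top"); F.append(manip.get_obs()["ft_force"])
    po,psi,o=pose(); v=po[:2]-PIV; a=np.arctan2(v[1],v[0]); F=np.mean(F,0)
    print(np.round(po,4),"psi %.2f t %.2f r %.4f q %.4f"%(psi,o["clock"],np.hypot(*v),a-.698-YAW),"Ft %.2f Fr %.2f Fz %.2f"%(F[:2]@[-np.sin(a),np.cos(a)],F[:2]@[np.cos(a),np.sin(a)],F[2]),o["grip_width"],o["grasp_force"])
    return p
E
python3 -c "
from h import *
state()"
```

```text
[0.5701 0.0971 0.1053] psi -24.35 t 6.25 r 0.1485 q 0.3487 Ft -7.18 Fr 5.97 Fz -3.54 0.1754712285922286 39.205602407455444
```

{"op": "carry_out", "data": {"deltas": [[-0.001,-0.042,0,-0.081,-1],[-0.005,-0.084,0,-0.162,-1],[-0.01,-0.126,0,-0.243,-1],[-0.017,-0.167,0,-0.325,-1],[-0.025,-0.208,0,-0.406,-1],[-0.035,-0.249,0,-0.487,-1],[-0.047,-0.289,0,-0.568,-1],[-0.061,-0.329,0,-0.649,-1],[-0.061,-0.329,0,-0.649,-1]]}}

```text
clock: 7.38
position: [0.5212, 0.1106, 0.1053]
ee_rot: [0.736, 0.677, 0.004, 0.001]
ft_force: [9.0, 7.7, -6.0]
grip_width: 0.173
grasp_force: 39.3
```

```bash
python3 - <<'E'
from h import *
p=state(); save(p,"t2.png"); c=proj(p,[.51,.06,.05]).astype(int)
im=p["img"][c[1]-75:c[1]+75,c[0]-80:c[0]+80,::-1]; w=camera("wrist")["img"][:,:,::-1]
a=cv2.resize(im,(400,375),interpolation=3); b=cv2.resize(w,(400,300)); b=cv2.copyMakeBorder(b,0,75,0,0,0)
cv2.imwrite("pics/c2.png",np.hstack([a,b]))
E
```

```text
[0.5214 0.1106 0.1053] psi -4.83 t 7.67 r 0.1490 q 0.6900 Ft -8.96 Fr 8.40 Fz -5.26 0.1741403613909703 39.322291016578674
```

View pics/c2.png

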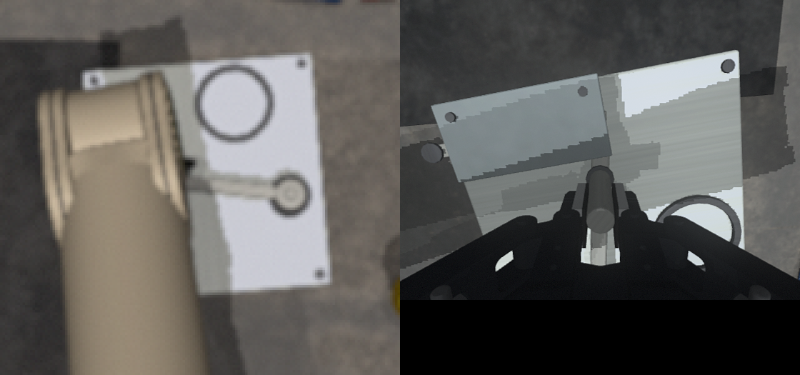

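View: the arm is drawn to about 0.69 rad, with the nose entering the cover. The wrist camera sees the trigger tail at about (45,213) in the full picture, so I'll use its height as a second signal for the hook.

{"op": "carry_out", "data": {"deltas": [[0.003,-0.01,0,-0.02,-1],[0.007,-0.02,0,-0.038,-1],[0.007,-0.02,0,-0.038,-1]]}}

```text
clock: 8.1
position: [0.5186, 0.1109, 0.1053]
ee_rot: [0.73, 0.684, 0.003, 0.001]
ft_force: [10.3, 4.0, -4.7]
grip_width: 0.174
grasp_force: 39.4
```

```bash
cat >> h.py <<'E'
def tail(show=False):
    p=camera("wrist"); W=cloud(p); L=(W[...,:2]-O)@np.array([[np.cos(YAW),-np.sin(YAW)],[np.sin(YAW),np.cos(YAW)]])
    m=(L[...,0]>-.139)&(L[...,0]<-.106)&(L[...,1]>.07)&(L[...,1]<.128)&(W[...,2]>.025)
    if show: print(np.round(np.c_[L[m],W[m][:,2]][::max(1,m.sum()//25)],4).tolist())
    print("tail n %d z mean %.4f std %.4f, p10/50/90"%(m.sum(),W[m][:,2].mean(),W[m][:,2].std()),np.round(np.percentile(W[m][:,2],[10,50,90]),4))
    return p
E
python3 -c "
from h import *
state();tail(True);tail()"
```

```text
[0.5187 0.1109 0.1053] psi -3.73 t 8.40 r 0.1490 q 0.7088 Ft -9.33 Fr 5.24 Fz -4.61 0.17568648127601605 39.41885054111481
[[-0.1061, 0.1279, 0.0722], [-0.1065, 0.1141, 0.0716], [-0.1275, 0.104, 0.051], [-0.1302, 0.1039, 0.0535], [-0.1273, 0.103, 0.0543], [-0.126, 0.1021, 0.0535], [-0.1252, 0.1014, 0.0533], [-0.1245, 0.1007, 0.0531], [-0.1245, 0.0998, 0.0519], [-0.1238, 0.0995, 0.0532], [-0.1242, 0.0987, 0.052], [-0.1237, 0.0983, 0.0531], [-0.1246, 0.098, 0.0535], [-0.1256, 0.0975, 0.0531], [-0.1267, 0.0972, 0.0533], [-0.1273, 0.0968, 0.0534], [-0.1286, 0.0962, 0.0526], [-0.1302, 0.096, 0.0529], [-0.1305, 0.0956, 0.0534], [-0.13, 0.0952, 0.0543], [-0.132, 0.0947, 0.0532], [-0.1314, 0.0937, 0.0522], [-0.1254, 0.0928, 0.0542], [-0.1334, 0.0926, 0.0531], [-0.1065, 0.0931, 0.0718], [-0.1322, 0.0901, 0.0528]]
tail n 948 z mean 0.0546 std 0.0058, p10/50/90 [0.0509 0.0531 0.0597]
tail n 960 z mean 0.0549 std 0.0061, p10/50/90 [0.0509 0.0531 0.0711]
```

{"op": "carry_out", "data": {"deltas": [[0,-0.01,0,-0.019,-1],[0,-0.02,0,-0.038,-1],[0,-0.02,0,-0.038,-1]]}}

```text
clock: 8.88
position: [0.5156, 0.1111, 0.1053]
ee_rot: [0.723, 0.691, 0.003, 0.001]
ft_force: [10.0, 5.2, -4.0]
grip_width: 0.175
grasp_force: 39.4
```

```bash
python3 -c "
from h import *
state(4);tail()"
```

```text
[0.5156 0.1111 0.1053] psi -2.59 t 9.07 r 0.1491 q 0.7293 Ft -9.39 Fr 4.78 Fz -5.11 0.17357524837736726 39.41556394100189
tail n 981 z mean 0.0548 std 0.0061, p10/50/90 [0.0509 0.0531 0.0711]
```

{"op": "carry_out", "data": {"deltas": [[0,-0.007,0,-0.014,-1],[0,-0.015,0,-0.028,-1],[0,-0.015,0,-0.028,-1]]}}

```text
clock: 9.5
position: [0.5134, 0.1112, 0.1053]
ee_rot: [0.718, 0.696, 0.003, 0.001]
ft_force: [9.9, 4.3, -5.0]
grip_width: 0.172
grasp_force: 39.4
```

```bash
python3 -c "
from h import *
state(4);tail()"
```

```text
[0.5134 0.1112 0.1053] psi -1.75 t 9.70 r 0.1491 q 0.7439 Ft -9.52 Fr 4.52 Fz -4.93 0.17170410917161547 39.40994918346405
tail n 998 z mean 0.0548 std 0.0062, p10/50/90 [0.0507 0.0531 0.0711]
```

{"op": "carry_out", "data": {"deltas": [[0,-0.007,0,-0.014,-1],[0,-0.015,0,-0.028,-1],[0,-0.015,0,-0.028,-1]]}}

```text
clock: 10.12
position: [0.5111, 0.1113, 0.1053]
ee_rot: [0.713, 0.702, 0.003, 0.001]
ft_force: [9.7, 4.6, -6.0]
grip_width: 0.174
grasp_force: 39.4
```

```bash
python3 -c "
from h import *
state(4);tail()"
```

```text
[0.5112 0.1113 0.1053] psi -0.91 t 10.32 r 0.1491 q 0.7591 Ft -9.16 Fr 5.03 Fz -5.12 0.17343270980954525 39.40694332122803
tail n 1024 z mean 0.0547 std 0.0062, p10/50/90 [0.0507 0.053  0.0711]
```

{"op": "carry_out", "data": {"deltas": [[0,-0.007,0,-0.014,-1],[0,-0.015,0,-0.028,-1],[0,-0.015,0,-0.028,-1]]}}

```text
clock: 10.75
position: [0.5089, 0.1114, 0.1053]
ee_rot: [0.707, 0.707, 0.003, 0.001]
ft_force: [9.1, 3.9, -4.9]
grip_width: 0.174
grasp_force: 39.4
```

```bash
python3 -c "
from h import *
state(4);tail()"
```

```text
[0.5089 0.1114 0.1053] psi -0.07 t 10.95 r 0.1491 q 0.7741 Ft -9.38 Fr 4.52 Fz -4.53 0.1770570806758539 39.405171275138855
tail n 1046 z mean 0.0547 std 0.0061, p10/50/90 [0.0507 0.053  0.071 ]
```

{"op": "carry_out", "data": {"deltas": [[0,-0.007,0,-0.014,-1],[0,-0.015,0,-0.028,-1],[0,-0.015,0,-0.028,-1]]}}

```text
clock: 11.38
position: [0.5067, 0.1114, 0.1053]
ee_rot: [0.702, 0.712, 0.003, 0.001]
ft_force: [9.0, 4.3, -4.6]
grip_width: 0.171
grasp_force: 39.4
```

```bash
python3 -c "
from h import *
state(4);tail()"
```

```text
[0.5067 0.1114 0.1053] psi 0.77 t 11.57 r 0.1492 q 0.7891 Ft -9.73 Fr 5.00 Fz -4.98 0.17202820303324068 39.40474033355713
tail n 1082 z mean 0.0548 std 0.0063, p10/50/90 [0.0506 0.053  0.0711]
```

{"op": "carry_out", "data": {"deltas": [[0,-0.007,0,-0.014,-1],[0,-0.015,0,-0.028,-1],[0,-0.015,0,-0.028,-1]]}}

```text
clock: 12.0
position: [0.5044, 0.1114, 0.1053]
ee_rot: [0.697, 0.717, 0.003, 0.001]
ft_force: [9.6, 5.1, -4.5]
grip_width: 0.175
grasp_force: 39.4
```

```bash
python3 -c "
from h import *
state(4);tail()"
```

```text
[0.5044 0.1113 0.1053] psi 1.61 t 12.20 r 0.1492 q 0.8043 Ft -10.16 Fr 4.64 Fz -4.74 0.17573935984214126 39.404974579811096
tail n 1102 z mean 0.0547 std 0.0063, p10/50/90 [0.0506 0.053  0.0713]
```

{"op": "carry_out", "data": {"deltas": [[0,-0.007,0,-0.014,-1],[0,-0.015,0,-0.028,-1],[0,-0.015,0,-0.028,-1]]}}

```text
clock: 12.62
position: [0.5022, 0.1113, 0.1053]
ee_rot: [0.692, 0.722, 0.003, 0.002]
ft_force: [10.2, 4.0, -4.8]
grip_width: 0.171
grasp_force: 39.4
```

```bash
python3 -c "
from h import *
state(4);tail()"
```

```text
[0.5022 0.1113 0.1053] psi 2.45 t 12.82 r 0.1492 q 0.8193 Ft -9.90 Fr 4.11 Fz -4.61 0.17209334383214475 39.405779242515564
tail n 1120 z mean 0.0546 std 0.0062, p10/50/90 [0.0506 0.053  0.071 ]
```

{"op": "carry_out", "data": {"deltas": [[0,-0.007,0,-0.014,-1],[0,-0.015,0,-0.028,-1],[0,-0.015,0,-0.028,-1]]}}

```text
clock: 13.25
position: [0.5, 0.1113, 0.1053]
ee_rot: [0.686, 0.727, 0.004, 0.002]
ft_force: [10.7, 4.8, -6.0]
grip_width: 0.175
grasp_force: 39.4
```

```bash
python3 -c "
from h import *
state(4);tail()"
```

```text
[0.5    0.1112 0.1053] psi 3.29 t 13.45 r 0.1492 q 0.8338 Ft -10.97 Fr 4.07 Fz -5.73 0.1718538673016933 39.39395785331726
tail n 1126 z mean 0.0542 std 0.0059, p10/50/90 [0.0505 0.0528 0.0545]
```

The force is up and the tail has dipped slightly, so the hook may be starting to lift. I'll switch to 1 mm steps.

{"op": "carry_out", "data": {"deltas": [[0,-0.003,0,-0.006,-1],[0,-0.007,0,-0.013,-1],[0,-0.007,0,-0.013,-1]]}}

```text
clock: 13.88
position: [0.4991, 0.1112, 0.1053]
ee_rot: [0.684, 0.729, 0.004, 0.002]
ft_force: [11.5, 4.6, -6.8]
grip_width: 0.175
grasp_force: 39.4
```

```bash
python3 -c "
from h import *
state(4);tail()"
```

```text
[0.4991 0.1112 0.1053] psi 3.68 t 14.07 r 0.1492 q 0.8399 Ft -11.30 Fr 4.37 Fz -5.69 0.17069233609413836 39.381219148635864
tail n 1135 z mean 0.0540 std 0.0063, p10/50/90 [0.05   0.0523 0.0711]
```

{"op": "carry_out", "data": {"deltas": [[0,-0.003,0,-0.006,-1],[0,-0.007,0,-0.013,-1],[0,-0.007,0,-0.013,-1]]}}

```text
clock: 14.5
position: [0.4981, 0.1111, 0.1053]
ee_rot: [0.682, 0.732, 0.004, 0.002]
ft_force: [12.0, 5.4, -6.8]
grip_width: 0.173
grasp_force: 39.4
```

```bash
python3 -c "
from h import *
state(4);tail()"
```

```text
[0.4981 0.1112 0.1053] psi 4.07 t 14.70 r 0.1493 q 0.8469 Ft -11.60 Fr 4.14 Fz -6.08 0.16847850113467563 39.37476933002472
tail n 1119 z mean 0.0535 std 0.0064, p10/50/90 [0.0495 0.0518 0.071 ]
```

{"op": "carry_out", "data": {"deltas": [[0,-0.003,0,-0.006,-1],[0,-0.007,0,-0.013,-1],[0,-0.007,0,-0.013,-1]]}}

```text
clock: 15.12
position: [0.497, 0.1111, 0.1053]
ee_rot: [0.679, 0.734, 0.004, 0.002]
ft_force: [11.4, 4.6, -6.5]
grip_width: 0.174
grasp_force: 39.4
```

```bash
python3 -c "
from h import *
state(4);tail()"
```

```text
[0.4971 0.1111 0.1053] psi 4.46 t 15.32 r 0.1492 q 0.8537 Ft -11.66 Fr 4.54 Fz -6.31 0.17198379130871325 39.370994567871094
tail n 1113 z mean 0.0532 std 0.0067, p10/50/90 [0.0493 0.0512 0.0711]
```

{"op": "carry_out", "data": {"deltas": [[0,-0.003,0,-0.006,-1],[0,-0.007,0,-0.013,-1],[0,-0.007,0,-0.013,-1]]}}

```text
clock: 15.75
position: [0.4961, 0.111, 0.1053]
ee_rot: [0.677, 0.736, 0.004, 0.002]
ft_force: [11.0, 4.9, -7.0]
grip_width: 0.172
grasp_force: 39.4
```

```bash
python3 -c "
from h import *
state(4);tail()"
```

```text
[0.4961 0.111  0.1053] psi 4.85 t 15.95 r 0.1493 q 0.8604 Ft -12.50 Fr 4.20 Fz -6.91 0.17108279806817314 39.36255097389221
tail n 1103 z mean 0.0526 std 0.0068, p10/50/90 [0.0488 0.0505 0.071 ]
```

{"op": "carry_out", "data": {"deltas": [[0,-0.003,0,-0.006,-1],[0,-0.007,0,-0.013,-1],[0,-0.007,0,-0.013,-1]]}}

```text
clock: 16.38
position: [0.4948, 0.1109, 0.1053]
ee_rot: [0.674, 0.739, 0.004, 0.002]
ft_force: [10.5, 4.2, -6.1]
grip_width: 0.174
grasp_force: 39.4
```

```bash
python3 -c "
from h import *
state(4);tail()"
```

```text
[0.4948 0.1109 0.1053] psi 5.24 t 16.57 r 0.1493 q 0.8687 Ft -10.85 Fr 4.48 Fz -5.64 0.1763293025184788 39.38642978668213
tail n 1108 z mean 0.0521 std 0.0069, p10/50/90 [0.0484 0.0501 0.0709]
```

{"op": "carry_out", "data": {"deltas": [[0,-0.003,0,-0.006,-1],[0,-0.006,0,-0.011,-1],[0,-0.006,0,-0.011,-1]]}}

```text
clock: 17.0
position: [0.4939, 0.1109, 0.1053]
ee_rot: [0.672, 0.741, 0.004, 0.002]
ft_force: [10.4, 5.2, -6.0]
grip_width: 0.171
grasp_force: 39.4
```

```bash
python3 -c "
from h import *
state(4);tail()"
```

```text
[0.494  0.1108 0.1053] psi 5.57 t 17.20 r 0.1493 q 0.8745 Ft -11.36 Fr 4.29 Fz -5.54 0.17281179505318137 39.39230740070343
tail n 1109 z mean 0.0523 std 0.0069, p10/50/90 [0.0485 0.0501 0.071 ]
```

{"op": "carry_out", "data": {"deltas": [[0,-0.003,0,-0.006,-1],[0,-0.006,0,-0.011,-1],[0,-0.006,0,-0.011,-1]]}}

```text
clock: 17.62
position: [0.4931, 0.1108, 0.1053]
ee_rot: [0.67, 0.743, 0.004, 0.002]
ft_force: [9.9, 5.4, -6.1]
grip_width: 0.174
grasp_force: 39.4
```

```bash
python3 -c "
from h import *
state(4);tail()"
```

```text
[0.493  0.1108 0.1053] psi 5.91 t 17.82 r 0.1493 q 0.8807 Ft -10.69 Fr 4.43 Fz -5.55 0.17442521254336052 39.403027296066284
tail n 1111 z mean 0.0523 std 0.0070, p10/50/90 [0.0485 0.0501 0.0712]
```

{"op": "carry_out", "data": {"deltas": [[0,-0.003,0,-0.006,-1],[0,-0.006,0,-0.011,-1],[0,-0.006,0,-0.011,-1]]}}

```text
clock: 18.25
position: [0.4922, 0.1107, 0.1053]
ee_rot: [0.668, 0.745, 0.004, 0.002]
ft_force: [10.0, 6.0, -6.6]
grip_width: 0.174
grasp_force: 39.4
```

```bash
python3 -c "
from h import *
state(4);tail()"
```

```text
[0.4922 0.1107 0.1053] psi 6.24 t 18.45 r 0.1493 q 0.8867 Ft -11.12 Fr 4.08 Fz -5.71 0.16843728258144425 39.412885308265686
tail n 1120 z mean 0.0523 std 0.0071, p10/50/90 [0.0485 0.0501 0.0712]
```

{"op": "carry_out", "data": {"deltas": [[0,-0.0025,0,-0.005,-1],[0,-0.005,0,-0.01,-1],[0,-0.005,0,-0.01,-1]]}}

```text
clock: 18.88
position: [0.4914, 0.1106, 0.1053]
ee_rot: [0.666, 0.746, 0.003, 0.002]
ft_force: [10.7, 5.2, -6.3]
grip_width: 0.176
grasp_force: 39.4
```

```bash
python3 -c "
from h import *
state(4);tail()"
```

```text
[0.4914 0.1106 0.1053] psi 6.53 t 19.07 r 0.1493 q 0.8918 Ft -11.14 Fr 4.15 Fz -5.48 0.17272778480620052 39.41105782985687
tail n 1156 z mean 0.0524 std 0.0072, p10/50/90 [0.0485 0.0501 0.0711]
```

{"op": "carry_out", "data": {"deltas": [[0,-0.0025,0,-0.005,-1],[0,-0.005,0,-0.01,-1],[0,-0.005,0,-0.01,-1]]}}

```text
clock: 19.5
position: [0.4906, 0.1105, 0.1053]
ee_rot: [0.664, 0.748, 0.004, 0.002]
ft_force: [10.9, 6.1, -5.5]
grip_width: 0.174
grasp_force: 39.4
```

```bash
python3 -c "
from h import *
state(4);tail()"
```

```text
[0.4907 0.1106 0.1053] psi 6.84 t 19.70 r 0.1493 q 0.8968 Ft -10.99 Fr 4.07 Fz -5.63 0.17558769914770064 39.40678417682648
tail n 1162 z mean 0.0523 std 0.0072, p10/50/90 [0.0484 0.0501 0.0711]
```

{"op": "carry_out", "data": {"deltas": [[0,-0.003,0,-0.006,-1],[0,-0.006,0,-0.011,-1],[0,-0.006,0,-0.011,-1]]}}

```text
clock: 20.12
position: [0.4898, 0.1104, 0.1053]
ee_rot: [0.661, 0.75, 0.004, 0.002]
ft_force: [10.0, 5.7, -5.7]
grip_width: 0.172
grasp_force: 39.4
```

```bash
python3 -c "
from h import *
state(4);tail()"
```

```text
[0.4898 0.1104 0.1053] psi 7.17 t 20.32 r 0.1493 q 0.9029 Ft -11.00 Fr 3.81 Fz -4.99 0.17094052733890008 39.4207763671875
tail n 1163 z mean 0.0522 std 0.0071, p10/50/90 [0.0484 0.05   0.0712]
```

{"op": "carry_out", "data": {"deltas": [[0,-0.003,0,-0.006,-1],[0,-0.006,0,-0.011,-1],[0,-0.006,0,-0.011,-1]]}}

```text
clock: 20.75
position: [0.4888, 0.1104, 0.1053]
ee_rot: [0.659, 0.752, 0.003, 0.002]
ft_force: [10.8, 4.6, -5.3]
grip_width: 0.177
grasp_force: 39.4
```

```bash
python3 -c "
from h import *
state(4);tail()"
```

```text
[0.4888 0.1104 0.1053] psi 7.50 t 20.95 r 0.1494 q 0.9092 Ft -11.08 Fr 4.21 Fz -5.63 0.1747439513370293 39.419978857040405
tail n 1191 z mean 0.0527 std 0.0070, p10/50/90 [0.0488 0.0505 0.0711]
```

{"op": "carry_out", "data": {"deltas": [[0,-0.0025,0,-0.005,-1],[0,-0.005,0,-0.01,-1],[0,-0.005,0,-0.01,-1]]}}

```text
clock: 21.38
position: [0.4881, 0.1103, 0.1053]
ee_rot: [0.657, 0.754, 0.004, 0.002]
ft_force: [10.1, 5.3, -6.0]
grip_width: 0.171
grasp_force: 39.4
```

```bash
python3 -c "
from h import *
state(4);tail()"
```

```text
[0.4881 0.1102 0.1053] psi 7.80 t 21.57 r 0.1493 q 0.9139 Ft -11.22 Fr 4.73 Fz -5.76 0.17531541737370276 39.421409368515015
tail n 1206 z mean 0.0528 std 0.0072, p10/50/90 [0.0488 0.0505 0.0712]
```

The tail has stepped up a little. I'll ease gently forward to test whether the catch takes the load.

{"op": "carry_out", "data": {"deltas": [[0,0.003,0,0.005,-1],[0,0.006,0,0.011,-1],[0,0.009,0,0.017,-1],[0,0.012,0,0.022,-1],[0,0.012,0,0.022,-1]]}}

```text
clock: 22.25
position: [0.4892, 0.1104, 0.1052]
ee_rot: [0.662, 0.75, 0.003, 0.001]
ft_force: [5.7, 4.7, -1.9]
grip_width: 0.171
grasp_force: 39.7
```

```bash
python3 -c "
from h import *
state(4);tail()"
```

```text
[0.4891 0.1104 0.1052] psi 7.14 t 22.45 r 0.1493 q 0.9070 Ft -6.49 Fr 3.76 Fz -1.32 0.17675992474818128 39.7473281621933
tail n 1166 z mean 0.0527 std 0.0069, p10/50/90 [0.0489 0.0506 0.0711]
```

It's hooked: the load is moving to the catch and the arm holds at 0.907. I'll ease the rest of the way.

{"op": "carry_out", "data": {"deltas": [[0,0.003,0,0,-1],[0,0.006,0,0,-1],[0,0.008,0,0,-1],[0,0.008,0,0,-1]]}}

```text
clock: 23.0
position: [0.4894, 0.1105, 0.1051]
ee_rot: [0.662, 0.75, 0.002, 0.0]
ft_force: [0.1, 5.6, 8.7]
grip_width: 0.174
grasp_force: 40.6
```

```bash
python3 -c "
from h import *
state(4);tail()"
```

```text
[0.4894 0.1105 0.1051] psi 7.13 t 23.20 r 0.1494 q 0.9050 Ft -0.33 Fr 5.67 Fz 8.12 0.1734416442583161 40.63023626804352
tail n 1183 z mean 0.0529 std 0.0071, p10/50/90 [0.0488 0.0507 0.0713]
```

{"op": "carry_out", "data": {"deltas": [[0,0,0,0,-0.6],[0,0,0,0,-0.5],[0,0,0,0,-0.3],[0,0,0,0,-0.1],[0,0,0,0,0]]}}

```text
clock: 23.88
position: [0.4882, 0.1089, 0.1032]
ee_rot: [0.662, 0.749, -0.0, -0.0]
ft_force: [-0.3, -0.4, 0.4]
grip_width: 0.502
grasp_force: 0.0
```

```bash
python3 - <<'E'
from h import *
state(3); p=tail(); save(p,"w3.png")
po,psi,o=pose(); print(o["joint_pos"])
E
```

```text
[0.4883 0.1089 0.1033] psi 7.05 t 24.02 r 0.1480 q 0.9138 Ft -0.14 Fr -0.21 Fz 0.15 0.4972806929528545 0.0
tail n 1209 z mean 0.0529 std 0.0072, p10/50/90 [0.0488 0.0506 0.0712]
[-0.58616243  0.20467509  0.30334877  1.97097239 -0.0734236   0.97629417
 -0.12456659]
```

View pics/w3.png

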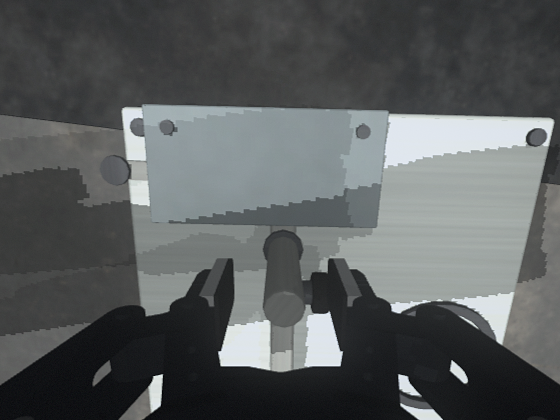

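Wrist view: the post top at (285,310) is free between the open fingers, the arm is still under the cover, and the tail at (115,170) is untouched. I'll rise and head for the canister.

{"op": "carry_out", "data": {"deltas": [[0,0,-0.2,0,0],[0,0,-0.5,0,0],[0,0,-0.85,0,0.5],[0,0,-0.85,0,1]]}}

```text
clock: 24.58
position: [0.4902, 0.1095, 0.2348]
ee_rot: [0.662, 0.749, 0.003, 0.001]
ft_force: [0.8, -0.6, -1.2]
grip_width: 0.901
grasp_force: 0.0
```

```bash
python3 - <<'E'
from h import *
p=camera("top"); W=cloud(p)
x,y,z=np.moveaxis(W,-1,0); q=(np.hypot(x-.494,y-.112)<.03)&(z>.09)&(z<.13); print(W[q].mean(0) if q.any() else "hidden")
plan([.6304,-.2626,.23],-20,3)
E
```

```text
hidden
pose [0.48917688 0.10924621 0.23241812] 7.050076833720623 24.625
[-0.8586, 0.21, 0.0054, 0.3006]
[-0.8151, 0.342, 0.0054, 0.3006]
[-0.7514, 0.4655, 0.0054, 0.3006]
```

{"op": "carry_out", "data": {"deltas": [[-0.4,0.1,0,0.15,1],[-0.859,0.21,0,0.3,1],[-0.859,0.21,0,0.3,1],[-0.859,0.21,0,0.3,1]]}}

```text
clock: 25.12
position: [0.5349, -0.0152, 0.2296]
ee_rot: [0.719, 0.695, -0.001, -0.001]
ft_force: [0.8, 0.2, 0.2]
grip_width: 0.999
grasp_force: 0.0
```

{"op": "carry_out", "data": {"deltas": [[-0.4,0.17,0,0.15,1],[-0.815,0.342,0,0.3,1],[-0.815,0.342,0,0.3,1],[-0.815,0.342,0,0.3,1]]}}

```text
clock: 25.62
position: [0.5824, -0.1374, 0.2299]
ee_rot: [0.771, 0.637, -0.0, -0.001]
ft_force: [0.0, 1.3, -0.8]
grip_width: 1.001
grasp_force: 0.0
```

{"op": "carry_out", "data": {"deltas": [[-0.37,0.23,0,0.15,1],[-0.751,0.466,0.01,0.3,1],[-0.751,0.466,0.01,0.3,1],[-0.751,0.466,0.01,0.3,1],[-0.751,0.466,0.01,0.3,1]]}}

```text
clock: 26.25
position: [0.6303, -0.2598, 0.2294]
ee_rot: [0.818, 0.575, 0.001, -0.001]
ft_force: [0.3, 0.2, -0.3]
grip_width: 0.999
grasp_force: 0.0
```

```bash
python3 - <<'E'
from h import *
p=camera("wrist"); save(p,"w4.png"); W=cloud(p); x,y,z=np.moveaxis(W,-1,0)
q=(np.hypot(x-.6304,y+.2626)<.05)&(z>.12)&(z<.14)
k=cv2.morphologyEx(q.astype(np.uint8),cv2.MORPH_OPEN,np.ones((3,3)))>0
print(q.sum(),cv2.minEnclosingCircle(W[k][:,:2].astype(np.float32)),W[k].mean(0))
pt=camera("top"); W=cloud(pt); x,y,z=np.moveaxis(W,-1,0)
q=(np.hypot(x-.494,y-.112)<.04)&(z>.09)&(z<.13); print("post",W[q].mean(0) if q.any() else 0)
r=(np.hypot(x-NEST[0],y-NEST[1])<.06)
g=cv2.cvtColor(pt["img"],cv2.COLOR_RGB2GRAY); m=r&(g<110)&(z<.03); P=W[m][:,:2]
A=np.c_[2*P,np.ones(len(P))]; s=np.linalg.lstsq(A,(P**2).sum(1),rcond=None)[0]; R=np.hypot(*(P-s[:2]).T)
print("nest fit",s[:2],NEST,m.sum(),R.mean(),R.std(), "lid radius ok")
plan([.6304,-.2626,.10],-20,1)
cv2.imwrite("pics/top5.png",pt["img"][:,:,::-1])
E
```

```text
7045 ((0.6285337209701538, -0.26391223073005676), 0.03406519070267677) [ 0.62878191 -0.26273066  0.13278257]
post [0.49037265 0.11127814 0.11113562]
nest fit [0.6186768  0.02883769] [0.61353653 0.02624044] 109 0.04306989767261169 0.006036121059286046 lid radius ok
pose [ 0.63016351 -0.26061896  0.2296934 ] -19.789252052709735 26.35
[-0.0119, 0.006, 0.8646, 0.007]
```

View pics/w4.png

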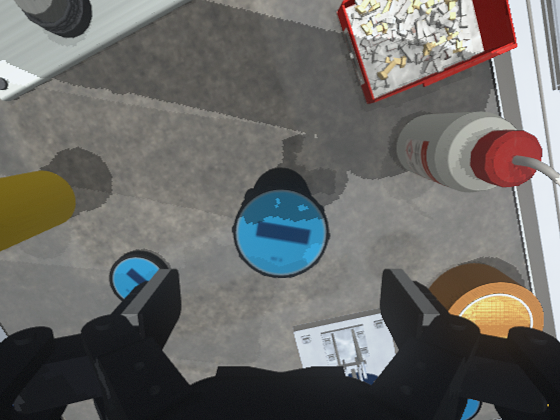

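Wrist view: the blue lid of the black canister is at (281,233), midway between the fingers, with the yellow look-alike at far left. In the top cloud the post is still at the cocked position. I'll grip the canister.

{"op": "carry_out", "data": {"deltas": [[-0.022,-0.003,0.3,0,1],[-0.022,-0.003,0.6,0,1],[-0.022,-0.003,0.865,0,1],[-0.022,-0.003,0.865,0,1],[-0.022,-0.003,0.865,0,0.6],[-0.022,-0.003,0.865,0,0.3],[-0.022,-0.003,0.865,0,0],[-0.022,-0.003,0.865,0,0],[-0.022,-0.003,0.6,0,0],[-0.022,-0.003,0.3,0,0],[-0.022,-0.003,0.3,0,0]], "force": 40}}

```text
clock: 27.72
position: [0.63, -0.267, 0.1894]
ee_rot: [0.819, 0.574, 0.002, 0.003]
ft_force: [0.0, 0.0, -3.0]
grip_width: 0.764
grasp_force: 46.1
```

```bash
python3 - <<'E'
from h import *
p=camera("top"); W=cloud(p); x,y,z=np.moveaxis(W,-1,0)
po,psi,o=pose(); print(po,psi,o["clock"],o["grip_width"],o["grasp_force"],o["ft_force"])
# nest from detector-free: dark ring pixels via Hough in crop at z=.015
g=cv2.cvtColor(p["img"],cv2.COLOR_RGB2GRAY); c=proj(p,[*NEST,.018]).astype(int)
cr=cv2.resize(g[c[1]-35:c[1]+35,c[0]-35:c[0]+35],None,fx=8,fy=8,interpolation=2)
cv2.imwrite("pics/n.png",cr)
fz=f(p)/ (p["R"]@[*NEST,.018]+p["t"])[2]; print("px/m",fz)
h=cv2.HoughCircles(cv2.GaussianBlur(cr,(9,9),0),cv2.HOUGH_GRADIENT,1.5,100,param1=80,param2=20,minRadius=int(.035*fz*8),maxRadius=int(.047*fz*8)); print(h)
def ray(u,v,zz):
    d=p["R"].T@np.array([(u-p["cx"])/f(p),(v-p["cy"])/f(p),1]); C=-p["R"].T@p["t"]; return C+d*(zz-C[2])/d[2]
if h is not None: print([ray((a[0]+.5)/8-.5+c[0]-35,(a[1]+.5)/8-.5+c[1]-35,.018) for a in h[0]])
plan([*NEST,.20],-20,2)
E
```

```text
[ 0.62904518 -0.26628485  0.18668486] -19.956115719077037 27.775 0.7657464831390312 46.05399191379547 [-0.97633907  0.04237964 -3.10558771]
px/m 352.5101845085889
None
pose [ 0.62904518 -0.26628485  0.18668486] -19.956115719077037 27.775
[0.8989, -0.3814, -0.0444, 0.0007]
[0.8987, -0.3817, -0.0444, 0.0007]
```

View pics/n.png

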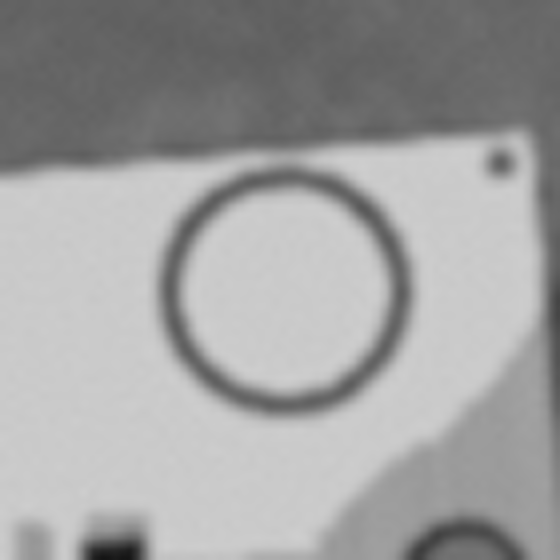

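Ring crop: the nest ring spans x 160–412 and y 163–414, so its centre is at (286,288.5) and its outer radius matches 45 mm.

```bash
python3 - <<'E'
from h import *
p=camera("top"); c=proj(p,[*NEST,.018]).astype(int)
u,v=(286+.5)/8-.5+c[0]-35,(288.5+.5)/8-.5+c[1]-35
d=p["R"].T@np.array([(u-p["cx"])/f(p),(v-p["cy"])/f(p),1]); C=-p["R"].T@p["t"]; N=C+d*(.018-C[2])/d[2]; print("nest top",N,NEST)
w=camera("wrist"); W=cloud(w); po,psi,o=pose(); print(po,psi,o["clock"])
hsv=cv2.cvtColor(w["img"],cv2.COLOR_RGB2HSV); x,y,z=np.moveaxis(W,-1,0)
q=(np.hypot(x-po[0],y-po[1])<.06)&(z>po[2]-.1+.11)&(z<po[2]+.05)
b=q&(hsv[...,0]>85)&(hsv[...,0]<120)&(hsv[...,1]>100)
print(q.sum(),b.sum(),W[b].mean(0),W[b].min(0),W[b].max(0),cv2.minEnclosingCircle(W[b][:,:2].astype(np.float32)))
# lid plane tilt
P=W[b]; s=np.linalg.lstsq(np.c_[P[:,:2],np.ones(len(P))],P[:,2],rcond=None)[0]; print("tilt",s)
save(w,"w5.png")
plan([*N[:2],.20],psi,2)
E
```

```text
nest top [0.61296094 0.02817146 0.018     ] [0.61353653 0.02624044]
[ 0.62784644 -0.26543691  0.18361496] -19.947808534861334 27.875
37807 17773 [ 0.63070671 -0.25607223  0.2153883 ] [ 0.58174869 -0.28515628  0.20965225] [ 0.65761912 -0.23423825  0.2191341 ] ((0.6193392276763916, -0.25686413049697876), 0.040542129427194595)
tilt [-0.00472144  0.00388365  0.21936064]
pose [ 0.62784644 -0.26543691  0.18361496] -19.947808534861334 27.875
[0.903, -0.3805, -0.0546, -0.0]
[0.903, -0.3805, -0.0546, -0.0]
```

View pics/w5.png

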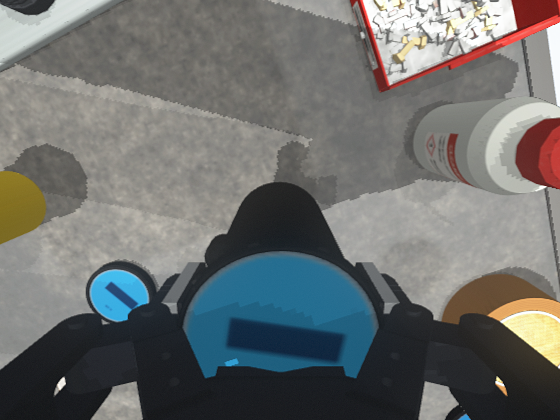

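```bash
cat >> h.py <<'E'
def lid(zlid):
    from scipy.optimize import least_squares
    w=camera("wrist"); W=cloud(w); po,psi,o=pose(); hsv=cv2.cvtColor(w["img"],cv2.COLOR_RGB2HSV)
    b=(hsv[...,0]>85)&(hsv[...,0]<120)&(hsv[...,1]>100)&(np.hypot(W[...,0]-po[0],W[...,1]-po[1])<.045)&(abs(W[...,2]-zlid)<.01)
    n,l,s,_=cv2.connectedComponentsWithStats(b.astype(np.uint8)); b=l==1+s[1:,4].argmax()
    cs=max(cv2.findContours(b.astype(np.uint8),0,2)[0],key=len)[:,0]
    P=W[cs[:,1],cs[:,0]][:,:2]; a=np.radians(psi); ex=np.array([-np.sin(a),np.cos(a)]); ey=np.array([np.cos(a),np.sin(a)])
    L=np.c_[(P-po[:2])@ex,(P-po[:2])@ey]; far=L[L[:,0]>L[:,0].max()-.018]
    r=least_squares(lambda t:np.hypot(far[:,0]-t[0],far[:,1]-t[1])-t[2],[0,0,.033],loss="soft_l1",f_scale=.001)
    print("lid in tool x,y,r",r.x.round(4),"max x",L[:,0].max(),"z",np.median(W[b][:,2]),"tcp",po,psi)
    return po[:2]+r.x[0]*ex+r.x[1]*ey
E
python3 -c "
from h import *
print(lid(.2155))"
```

```text
lid in tool x,y,r [ 0.0012 -0.0008  0.0296] max x 0.030941709398999217 z 0.21425696213667908 tcp [ 0.6276877  -0.26531327  0.18306579] -19.94266900813194
[ 0.62737609 -0.26396568]
```

{"op": "carry_out", "data": {"deltas": [[0.3,-0.13,0,0,0],[0.6,-0.25,-0.05,0,0],[0.903,-0.38,-0.055,0,0],[0.903,-0.38,-0.055,0,0]]}}

```text
clock: 28.42
position: [0.621, -0.1129, 0.1912]
ee_rot: [0.817, 0.577, 0.0, -0.002]
ft_force: [0.4, -1.3, -2.2]
grip_width: 0.763
grasp_force: 46.3
```

{"op": "carry_out", "data": {"deltas": [[0.3,-0.13,0,0,0],[0.6,-0.25,-0.05,0,0],[0.85,-0.36,-0.055,0,0],[0.903,-0.38,-0.055,0,0],[0.903,-0.38,-0.055,0,0],[0.903,-0.38,-0.055,0,0]]}}

```text
clock: 29.18
position: [0.6134, 0.0256, 0.2005]
ee_rot: [0.82, 0.573, -0.0, 0.0]
ft_force: [0.1, -0.0, -2.4]
grip_width: 0.766
grasp_force: 46.3
```

```bash
python3 -c "
from h import *
print(lid(.234))
w=camera('wrist'); save(w,'w6.png')"
```

```text
lid in tool x,y,r [ 0.0009 -0.001   0.0298] max x 0.03157237936071569 z 0.23113764415216764 tcp [0.61346135 0.02567131 0.20059897] -20.10029946282044
[0.61285069 0.02685807]
```

View pics/w6.png

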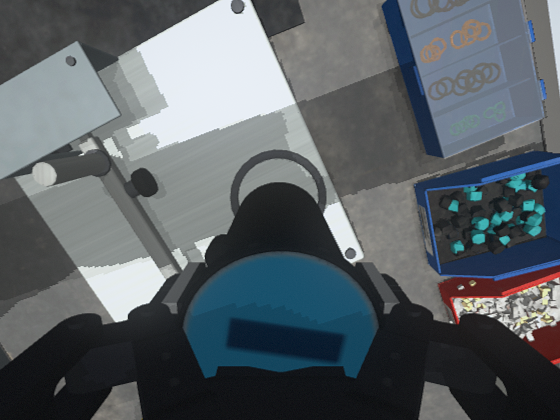

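Wrist view: the canister sits over the nest ring at (280,185) and the striker is still cocked at left, with the post at (45,173). The measured centre is within about 1.5 mm of the nest. I'll lower it.

{"op": "carry_out", "data": {"deltas": [[0.005,0,0.15,0,0],[0.005,0,0.3,0,0],[0.005,0,0.45,0,0],[0.005,0,0.54,0,0],[0.005,0,0.56,0,0],[0.005,0,0.57,0,0],[0.005,0,0.57,0,0]]}}

```text
clock: 30.15
position: [0.6141, 0.0285, 0.116]
ee_rot: [0.819, 0.574, 0.001, 0.0]
ft_force: [-0.8, -0.4, -3.1]
grip_width: 0.764
grasp_force: 46.3
```

```bash
python3 -c "
from h import *
print(lid(.147)); F=[]
for i in range(4): camera('top'); F.append(manip.get_obs()['ft_force'])
print(np.mean(F,0))
p=camera('top');W=cloud(p);x,y,z=np.moveaxis(W,-1,0);q=(np.hypot(x-.494,y-.112)<.03)&(z>.09)&(z<.13);print(q.sum(),W[q].mean(0) if q.any() else 0)"
```

```text
lid in tool x,y,r [ 0.0011 -0.001   0.0297] max x 0.0313779502495171 z 0.1466983772710398 tcp [0.61410599 0.028495   0.1159842 ] -19.950526286560947
[0.61356925 0.02981495]
[-0.04820004 -0.11244229 -2.61453404]
0 0
```

{"op": "carry_out", "data": {"deltas": [[-0.014,0.004,0,0,0],[-0.014,0.004,0.006,0,0],[-0.014,0.004,0.012,0,0],[-0.014,0.004,0.012,0,0]]}}

```text
clock: 30.95
position: [0.6137, 0.0262, 0.1142]
ee_rot: [0.819, 0.574, 0.0, -0.0]
ft_force: [-3.4, 0.1, 5.3]
grip_width: 0.76
grasp_force: 47.1
```

```bash
python3 -c "
from h import *
print(lid(.145)); F=[]
for i in range(4): camera('top'); F.append(manip.get_obs()['ft_force'])
print(np.mean(F,0))"
```

```text
lid in tool x,y,r [ 0.0013 -0.0009  0.0296] max x 0.0314791460066561 z 0.1449457364540599 tcp [0.61367981 0.02614323 0.1142262 ] -19.96227123680431
[0.6132478  0.02771374]
[-3.75996685 -0.15875727  5.28629777]
```

The canister is seated: the lid is at 0.145 m and there is a support force. I'll release and retreat.

{"op": "carry_out", "data": {"deltas": [[0,0,0,0,0.6],[0,0,0,0,0.8],[0,0,0,0,1],[0,0,0,0,1],[0,0,-0.2,0,1],[0,0,-0.5,0,1],[0,0,-0.9,0,1],[0,0,-0.9,0,1]]}}

```text
clock: 32.2
position: [0.6157, 0.0259, 0.2536]
ee_rot: [0.819, 0.574, 0.004, 0.002]
ft_force: [0.8, -0.1, -0.7]
grip_width: 1.002
grasp_force: 0.0
```

{"op": "carry_out", "data": {"deltas": [[-0.3,0,0,0,1],[-0.7,0,0,0,1],[-1,0,0,0,1],[-1,0,0,0,1]]}}

```text
clock: 32.7
position: [0.5607, -0.1191, 0.2483]
ee_rot: [0.821, 0.571, -0.0, 0.0]
ft_force: [-0.6, 0.5, -0.2]
grip_width: 0.999
grasp_force: 0.0
```

{"op": "carry_out", "data": {"deltas": [[-0.3,0,0,0,1],[-0.6,0,0,0,1],[-0.6,0,0,0,1]]}}

```text
clock: 33.08
position: [0.5303, -0.2025, 0.2483]
ee_rot: [0.82, 0.572, -0.0, 0.0]
ft_force: [0.8, 0.4, -0.1]
grip_width: 1.003
grasp_force: 0.0
```

```bash
python3 - <<'E'
from h import *
p=camera("top"); W=cloud(p); x,y,z=np.moveaxis(W,-1,0)
q=(np.hypot(x-.613,y-.027)<.05)&(z>.135)&(z<.155); P=W[q]
print("can",q.sum(),cv2.minEnclosingCircle(P[:,:2].astype(np.float32)),P.mean(0),np.linalg.lstsq(np.c_[P[:,:2],np.ones(len(P))],P[:,2],rcond=None)[0])
q=(np.hypot(x-.49,y-.112)<.04)&(z>.09)&(z<.13); print("post",q.sum(),W[q].mean(0) if q.any() else 0)
for n in ["loose_lid","tape_measure","stapler","hex_key"]: print(n,[(np.round(b["position"],3).tolist(),round(b["conf"],2)) for b in boxes_of(n,p)[:2]])
print(manip.get_obs()["position"],manip.get_obs()["clock"])
E
```

```text
can 522 ((0.6146332025527954, 0.028887450695037842), 0.03413507714867592) [0.61449393 0.02886994 0.14209892] [-0.011901    0.00079412  0.14938909]
post 33 [0.49046227 0.11147122 0.11169412]
loose_lid [([0.604, 0.024, 0.142], 0.43)]
tape_measure [([0.63, 0.356, 0.061], 0.8)]
stapler [([0.452, 0.374, 0.038], 0.61)]
hex_key [([0.342, -0.42, 0.01], 0.66), ([0.604, 0.027, 0.139], 0.36)]
[ 0.5323349  -0.19766615  0.24810578] 33.325
```

```bash
python3 -c "
from h import *
print(ticket.hand_in())"
```

```text
the job is handed in; nothing more can be done
None
```

I handed the job in at about 33 s: the striker is cocked on its catch, and the canister stands upright in the nest, about 2 mm off centre by the top camera. I saw no sign of the other things moving; the loose lid wasn't picked up in the final check, and the hand-in returned no verdict.

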